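Scan the label of the four-outlet manifold

ROBOT

A 6-joint arm with a two-finger parallel gripper is mounted at the origin on the work surface. World frame = base frame: x ahead of the robot, y to its left, z up, the work surface at z = 0. Lengths are in m, angles in rad, forces in N, time in s.
With the tool pointing down it reaches from about 0.25 to 0.725 m from the base axis. Payload 4 kg.
Tool frame: the origin (TCP) lies on the centre line of the jaws, within the pads' length; the fingertips stand ahead of it and the grasp point (between the pads) lies 11 mm behind it (bot.tip_extent is the z of the fingertips in the tool frame, in m); z points along the fingers, y is the direction in which the jaws open and shut (so a half turn about z gives the same grasp; the last joint's range is limited). The gripper opens to 85 mm and grips with 20 to 120 N. Pads are 22 mm wide; open, the fingers measure 114 mm over their backs; the gripper's body (76 mm by 85 mm) begins 54 mm behind the grasp point. The pads swing forward as they close: fully open they stand 13 mm farther back than shut.
Start: joints at [1.328, 0.241, 0.005, 1.335, 0, 1.571], TCP at [0.12, 0.485, 0.239] pointing down, gripper open.
Joint ranges: [-2.72, 2.72], [-1.05, 1.87], [-1.09, 1.28], [-1.99, 2.15], [-1.42, 1.44], [-3.14, 3.14]. Speed limits (rad/s): [2.79, 2.79, 3.14, 3.14, 3.14, 3.14].

INTERFACE

Orientations are given as a unit quaternion [x, y, z, w].
In Python, from workcell import bot gives the robot as it stands.
- The arm moves only by the shell command python3 -m jog 'ROWS'. ROWS is JSON, a list that holds one entry, the list of rows, each a list of 7 numbers: the shift along the world's x, y, z in m, then the turn, a rotation vector about the world's x, y, z in degrees, then the closure in counts, from 0 (fully open) to 255 (shut). In form: [[[tx, ty, tz, ax, ay, az, fingers], ...]]. A call has 1 to 10 rows; each row is the pose to reach, as a shift and turn from the pose commanded when the call began; what a row does not reach only later rows make up. A row lasts 1/12 s, in which the tool goes at most 41.7 mm and 7.16 degrees, less where a joint would pass 70% of its speed; a pose out of reach is approached as far as the arm can. A call with a gripper value outside its range is refused whole. The fingers move at their own pace and stop on an object; the grip force is fixed at half the most. Time passes only in rows, so rows that repeat a pose let the fingers close. It gives the time, the measured TCP pose, the force and the opening at its end, in the units of the state.
- bot.get_obs(): the state, without advancing time (a new reading comes with each control period).
- bot.camera(name): name is "scene" or "top" or "wrist"; returns the picture (400x640x3 uint8, blue, green, red); there is no depth.
- bot.camera_model(name): a dict with "K" (3x3 intrinsics, pixels), "T" (4x4, takes a point from camera to world coordinates). Camera axes: x right, y down, z forward; pixel columns grow to the right and rows downward; lengths in m; the calibration is good to about 2 mm. A picture is of the moment at which its call begins: read the wrist's pose just before it. camera_model takes no time and is no camera call; for the wrist camera it gives the pose at the moment of the call.
- bot.job_done(): hands the job in, once; it reports no verdict.
The state is a dict: "clock": time; "joint_pos": joint angles; "joint_vel": joint speeds; "tau": joint torques, N m; "eef_pos": TCP position; "tool_rot": TCP orientation; "ft_force": force on the tool from outside, world axes, zero at the start; "ft_torque": the same for the moment, N m; "grip_width": finger opening in m.
Only numpy, scipy, OpenCV 4.12 (cv2) and the standard library are available. Lean on these libraries where they do the work, as an engineer would, in place of code of your own. Each camera call takes 0.05 s, during which the arm holds its last target. There are 200 camera calls.

TASK

Book in the four-outlet fuel manifold: pick up the barcode reader from its rubber mat and hold it level and steady for a full second with its window about 6 cm above the middle of the label on that manifold's top, the wide head parallel to the label's long side. The two-outlet manifold and the round filter carry the same label and are not wanted; do not shove the manifold. Then set the reader gently back, flat in the middle of its mat and lying lengthways along it, and let go.

Things in the scene. Friction and masses are not known exactly. Their poses are not given: they have to be found in the camera images.
- reader: Barcode reader, mallet-shaped, 183 mm long, lying flat: straight grey handle (30 wide, 34 tall, x -90 to 48) and at its +x end a wider white head (66 wide, 40 tall, x 48 to 93) whose window is in the underside and looks down. Origin: underside of the handle, below its centre of mass; grip the handle across its 30 mm width here. x along the handle to the head, z up. 0.15 to 0.3 kg.
- reader_window (a point): Centre of the reader's window on the underside of the head, 70 mm ahead (+x) of the reader's origin and level with its underside. Axes as the reader's; it looks along -z.
- label (a point): Centre of the label (36 x 60 mm, white, black bars) on top of the four-outlet manifold, 51 mm above the table; y along its long side, z up. Manifold: loose aluminium block 60 (x) x 140 (y) x 50 mm, 1.1 kg, four brass outlets in a row on its +x side (24 mm out), 5 mm bolt heads on top. The 78 mm long two-outlet one and the round filter (84 across, 66 tall) swap places with it.
- mat: Flat black rubber mat fixed to the table, 250 (x) x 140 (y) x 3 mm, on which the reader lies. Origin: centre of its underside, on the table top; x along its length, z up; its top is 3 mm above the origin.
There are look-alikes about, which are no part of the job. Leave any orange look-alike of the reader alone.

How it is judged:
By the outcome, as a careful person would: the job done as asked, in the order asked, and still so for the second after the job is handed in, with the robot touching nothing.
It also fails if it takes over 51 s, if anything falls off the work surface, if the arm or the gripper's body presses on something with over 40 N, if the wrist force passes 120 N, or if a joint passes its speed limit or range.

## Working session

There is one attempt and no reset: what is moved stays moved. The work goes in short steps, Python scripts to look and compute and a shell command to move; the robot and the scene stay as the last step left them, time stands still between calls to the robot, and variables do not carry over. Pictures are saved under pics/ and viewed, about 8 in all and at most 12, crops included, and the job is handed in when it is done.

```bash
mkdir -p pics; ls
python3 - <<'E'
from workcell import bot
import cv2,numpy as np
for n in("top","scene"):
    cv2.imwrite(f"pics/{n}0.png",bot.camera(n))
    m=bot.camera_model(n);print(n,np.round(m["K"],1).tolist(),np.round(m["T"],4).tolist())
o=bot.get_obs();print(o,bot.tip_extent)
E
```

```text
pics
top [[421.9, 0.0, 324.7], [0.0, 421.9, 205.8], [0.0, 0.0, 1.0]] [[-0.0229, -0.997, 0.0738, 0.3677], [-0.9997, 0.023, 0.0007, -0.1375], [-0.0024, -0.0737, -0.9973, 1.296], [0.0, 0.0, 0.0, 1.0]]
scene [[487.6, 0.0, 318.5], [0.0, 487.6, 200.4], [0.0, 0.0, 1.0]] [[-0.6957, 0.4413, -0.5668, 1.2029], [0.7183, 0.4286, -0.548, 0.6109], [0.0011, -0.7884, -0.6151, 0.8821], [0.0, 0.0, 0.0, 1.0]]
{'clock': 0.1, 'joint_pos': array([ 1.32799043e+00,  2.41345056e-01,  3.85159010e-03,  1.33523299e+00,
       -7.24052302e-06,  1.57085731e+00]), 'joint_vel': array([ 3.54537707e-04,  4.10264713e-05,  3.22444222e-03, -1.72440788e-03,
        4.20895861e-04, -3.12995467e-03]), 'tau': array([-6.33322361e-05, -3.73139012e+01,  2.53010201e+01,  1.08654253e-02,
       -6.54166206e-05,  2.79491353e-06]), 'eef_pos': array([0.12007926, 0.48478238, 0.23849548]), 'tool_rot': array([ 1.21135157e-01,  9.92635554e-01, -9.58403827e-04, -1.13251325e-04]), 'ft_force': array([-0.04506458,  0.0437001 , -0.39519201]), 'ft_torque': array([ 2.85390443e-02, -3.77079343e-02, -8.70724680e-05]), 'grip_width': 0.08570424713708963} 0.008
```

View pics/top0.png

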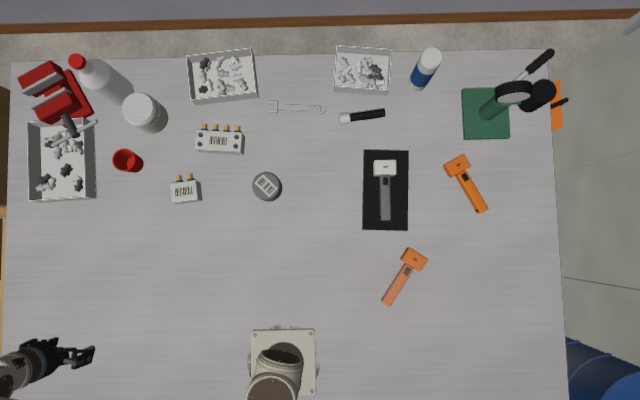

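View pics/scene0.png

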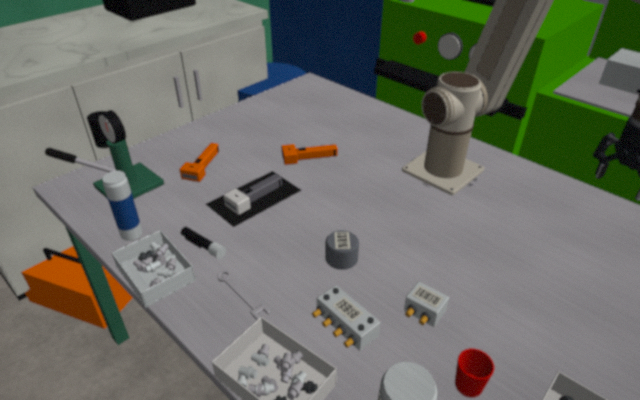

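The top image shows these candidates:
- **Reader:** grey and white on the black mat at (385,190). The orange look-alikes are at (467,183) and (404,277).
- **Manifold:** four brass outlets at (219,139). The two-outlet one is at (185,188) and the filter is at (267,186).

I choose (385,190) and (219,139), and will check both in one close crop.

```bash
cat > h.py <<'E'
import numpy as np,cv2
from workcell import bot
def w(name,u,v,z,m=None):
    m=m or bot.camera_model(name);T=m["T"]
    d=T[:3,:3]@np.linalg.solve(m["K"],[u,v,1.]);o=T[:3,3]
    return o+d*(z-o[2])/d[2]
def px(m,p):
    T=m["T"];c=T[:3,:3].T@(np.asarray(p)-T[:3,3]);q=m["K"]@c;return q[:2]/q[2]
E
python3 - <<'E'
from h import *
im=cv2.imread("pics/top0.png")
a=cv2.resize(im[140:240,350:420],None,fx=5.5,fy=5.5,interpolation=cv2.INTER_CUBIC)
b=cv2.resize(im[110:165,180:255],None,fx=5.5,fy=5.5,interpolation=cv2.INTER_CUBIC)
c=np.zeros((550,a.shape[1]+b.shape[1],3),np.uint8);c[:550,:a.shape[1]]=a;c[:b.shape[0],a.shape[1]:]=b
print(c.shape,a.shape[1]);cv2.imwrite("pics/crop.png",c)
# mat by darkness
m=((im.max(2)<45)*255).astype(np.uint8);m[:, :355]=0;m[:,415:]=0;m[:140]=0;m[240:]=0
p=cv2.findNonZero(m);r=cv2.minAreaRect(p);print(r)
bx=cv2.boxPoints(r);print([np.round(w("top",*q,.003)[:2],4).tolist() for q in bx]);print(w("top",*r[0],.003))
for q in [(385,161),(385,218)]:print(w("top",*q,.037))
E
```

```text
(550, 797, 3) 385
((385.35174560546875, 189.76226806640625), (44.072452545166016, 78.8407211303711), 1.1691392660140991)
[[0.3904, -0.2507], [0.6344, -0.2629], [0.6284, -0.3994], [0.3845, -0.3853]]
[ 0.50858302 -0.32452491  0.003     ]
[ 0.59205015 -0.32146964  0.037     ]
[ 0.42019668 -0.3157154   0.037     ]
```

View pics/crop.png

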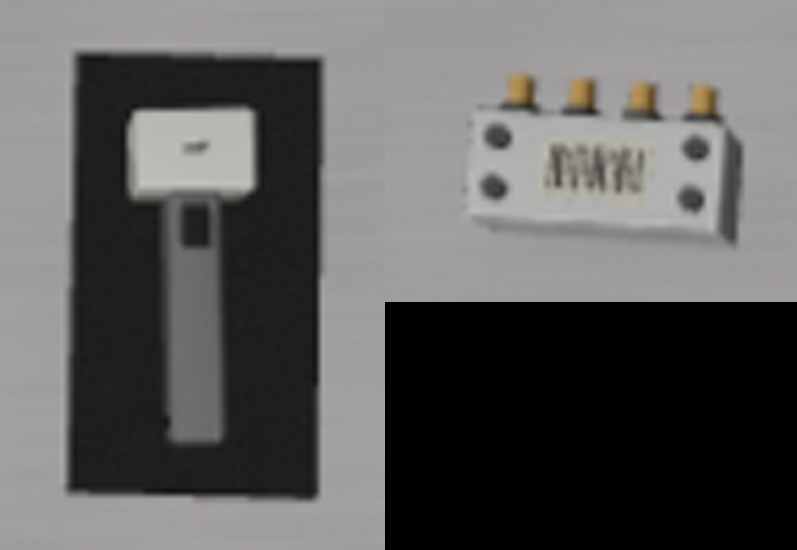

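The crop confirms the grey/white reader with its head up (+x) at crop (193,151), and the four-outlet manifold with its label at crop (597,168).

Run:
```python
from h import *
A=lambda x,y,z:w("top",350+x/5.5-.4,140+y/5.5-.4,z)
B=lambda x,y,z:w("top",180+(x-385)/5.5-.4,110+y/5.5-.4,z)
c=[A(*q,.003) for q in[(77,54),(322,60),(317,497),(68,490)]]
mc=np.mean(c,0);d=(c[0]+c[1]-c[2]-c[3]);print("mat",mc,np.degrees(np.arctan2(d[1],d[0])),np.linalg.norm(d)/2)
h=A(193,151,.043);e=A(196,440,.037);d=h-e;print("head",h,"end",e,np.degrees(np.arctan2(d[1],d[0])),np.hypot(*d[:2]))
u=d[:2]/np.hypot(*d[:2]);print("origin",h[:2]-u*.07,e[:2]+u*.09)
b=[B(*q,.055) for q in[(498,136),(696,148),(494,186),(691,198)]]
d=b[0]+b[2]-b[1]-b[3];print("label",np.mean(b,0),B(597,168,.051),np.degrees(np.arctan2(d[1],d[0]))-90)
```

```text
mat [ 0.50980959 -0.32420808  0.003     ] -2.8334470573288506 0.245943429462633
head [ 0.57267193 -0.31905314  0.043     ] end [ 0.41540589 -0.31626038  0.037     ] -1.0173621538502144 0.15729083555488152
origin [ 0.50268297 -0.31781026] [ 0.5053917  -0.31785836]
label [0.66396388 0.17812318 0.055     ] [0.66432508 0.17790204 0.051     ] -4.866787416319397
```

```bash
python3 -m jog '[[[0.384,-0.803,-0.02,0,0,13,0],[0.384,-0.803,-0.02,0,0,13,0],[0.384,-0.803,-0.02,0,0,13,0],[0.384,-0.803,-0.02,0,0,13,0],[0.384,-0.803,-0.02,0,0,13,0],[0.384,-0.803,-0.02,0,0,13,0],[0.384,-0.803,-0.02,0,0,13,0],[0.384,-0.803,-0.02,0,0,13,0],[0.384,-0.803,-0.02,0,0,13,0],[0.384,-0.803,-0.02,0,0,13,0]]]'
```

```text
clock: 0.93
eef_pos: [0.2999, 0.1076, 0.2299]
tool_rot: [0.008, 1.0, 0.0, 0.0]
ft_force: [1.0, 1.2, -0.1]
grip_width: 0.0857
```

```bash
python3 -m jog '[[[0.204,-0.426,-0.03,0,0,0,0],[0.204,-0.426,-0.03,0,0,0,0],[0.204,-0.426,-0.03,0,0,0,0],[0.204,-0.426,-0.03,0,0,0,0],[0.204,-0.426,-0.03,0,0,0,0],[0.204,-0.426,-0.03,0,0,0,0],[0.204,-0.426,-0.03,0,0,0,0],[0.204,-0.426,-0.03,0,0,0,0],[0.204,-0.426,-0.03,0,0,0,0],[0.204,-0.426,-0.03,0,0,0,0]]]'; python3 -m jog '[[[0.024,-0.05,-0.004,0,0,0,60],[0.024,-0.05,-0.004,0,0,0,60],[0.024,-0.05,-0.004,0,0,0,60],[0.024,-0.05,-0.004,0,0,0,60],[0.024,-0.05,-0.004,0,0,0,60]]]'
python3 - <<'E'
from h import *
o=bot.get_obs();m=bot.camera_model("wrist");print(o["eef_pos"],o["tool_rot"])
cv2.imwrite("pics/w1.png",bot.camera("wrist"));np.savez("w1.npz",**m)
print(m["T"],m["K"])
E
```

```text
clock: 1.77
eef_pos: [0.4796, -0.2675, 0.2027]
tool_rot: [0.008, 1.0, 0.0, -0.0]
ft_force: [-0.6, -0.0, -0.2]
grip_width: 0.0852
clock: 2.18
eef_pos: [0.5028, -0.3145, 0.199]
tool_rot: [0.008, 1.0, 0.001, -0.001]
ft_force: [-0.0, -0.3, 0.3]
grip_width: 0.0655
[ 0.50279577 -0.31449096  0.19903708] [ 7.75818749e-03  9.99969392e-01  6.64578339e-04 -7.64027074e-04]
[[ 0.01524616  0.96072822  0.27707191  0.43300741]
 [ 0.99988315 -0.01495881 -0.00315092 -0.31437818]
 [ 0.00111749  0.27708757 -0.96084402  0.33291033]
 [ 0.          0.          0.          1.        ]] [[324.94332486   0.         325.97260973]
 [  0.         324.94332486 195.24721251]
 [  0.           0.           1.        ]]
```

View pics/w1.png

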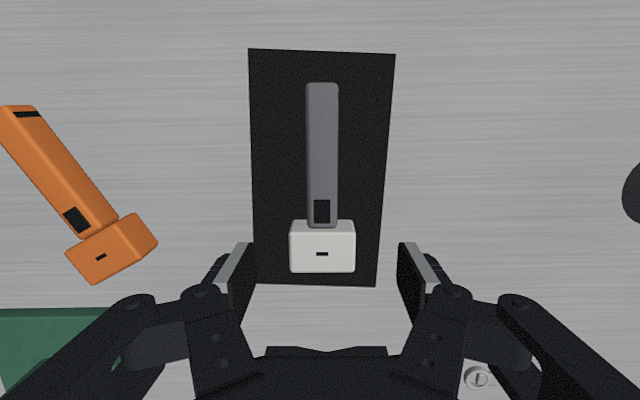

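The wrist view shows the reader centred, with its handle end at (322,83), its head mark at (322,254), and the mat corners at (248,48), (395,54), (376,287) and (251,280). The orange look-alike is off to the left.

Run:
```python
from h import *
m=dict(np.load("w1.npz"));g=lambda u,v,z:w(0,u,v,z,m)
c=[g(*q,.003) for q in[(248,48),(395,54),(376,287),(251,280)]]
mc=np.mean(c,0);d=c[3]+c[2]-c[0]-c[1];print("mat",mc,np.degrees(np.arctan2(d[1],d[0])),np.linalg.norm(d)/2)
# handle centreline: edges at two rows
im=cv2.imread("pics/w1.png").astype(int).sum(2)
P=[]
for v in range(95,196,10):
    s=np.where(im[v,270:375]>200)[0]+270;P.append(g((s[0]+s[-1])/2,v,.035));print(v,s[0],s[-1]) if v in(95,195) else 0
P=np.array(P);k=np.polyfit(P[:,0],P[:,1],1);print("yaw",np.degrees(np.arctan(k[0])))
e=g(322,83,.035);f=g(322,220,.043);print("end",e,"headback/front top",f,g(322,272,.043))
x0=g(322,220,.04)[0]-.048;print("origin est",e[0]+.09,x0,"y",np.polyval(k,.5))
```

```text
mat [ 0.51034885 -0.32421532  0.003     ] -3.2087636121811376 0.24613352121501475
95 307 337
195 308 337
yaw -0.7411791260621566
end [ 0.41750394 -0.31725634  0.035     ] headback/front top [ 0.54100291 -0.31947287  0.043     ] [ 0.59612913 -0.32050022  0.043     ]
origin est 0.5075039362236152 0.4941204517348384 y -0.31833834842156855
```

```bash
python3 -m jog '[[[0.002,0,-0.04,0,0,0,60],[0.002,0,-0.08,0,0,0,60],[0.002,0,-0.11,0,0,0,60],[0.002,0,-0.13,0,0,0,60],[0.002,0,-0.13,0,0,0,60],[0.002,0,-0.13,0,0,0,60]]]'; python3 -c "
from workcell import bot
o=bot.get_obs();print(o['eef_pos'],o['tool_rot'],o['ft_force'])"
```

```text
clock: 2.73
eef_pos: [0.5047, -0.3139, 0.0694]
tool_rot: [0.007, 1.0, 0.001, -0.001]
ft_force: [0.4, -1.8, 0.1]
grip_width: 0.0651
[ 0.50472341 -0.31385381  0.06939308] [ 7.18830936e-03  9.99973421e-01  6.71480808e-04 -1.01671521e-03] [ 0.38252594 -1.78263702  0.11157887]
```

```bash
python3 -m jog '[[[0.001,-0.0045,-0.02,0,0,0,60],[0.001,-0.0045,-0.04,0,0,0,60],[0.001,-0.0045,-0.05,0,0,0,60],[0.001,-0.0045,-0.055,0,0,0,60],[0.001,-0.0045,-0.055,0,0,0,60],[0.001,-0.0045,-0.055,0,0,0,100],[0.001,-0.0045,-0.055,0,0,0,130]]]'; python3 -m jog '[[[0,0,0,0,0,0,160],[0,0,0,0,0,0,255],[0,0,0,0,0,0,255],[0,0,0,0,0,0,255],[0,0,0,0,0,0,255],[0,0,0,0,0,0,255]]]'
```

```text
clock: 3.32
eef_pos: [0.5076, -0.3205, 0.0162]
tool_rot: [0.008, 1.0, -0.001, 0.001]
ft_force: [0.1, 0.4, -0.1]
grip_width: 0.0427
clock: 3.82
eef_pos: [0.5076, -0.3205, 0.0161]
tool_rot: [0.008, 1.0, -0.001, 0.001]
ft_force: [-1.1, 1.1, 5.5]
grip_width: 0.0292
```

```bash
python3 -m jog '[[[0,0,0.01,0,0,0,255],[0,0,0.03,0,0,0,255],[0,0,0.06,0,0,0,255],[0,0,0.09,0,0,0,255],[0,0,0.115,0,0,0,255],[0.005,0.015,0.12,0,0,0,255],[0.01,0.04,0.12,0,0,0,255],[0.015,0.07,0.12,0,0,0,255],[0.02,0.10,0.12,0,0,0,255],[0.025,0.13,0.12,0,0,0,255]]]'; python3 -m jog '[[[0.007,0.03,0,0,0,0,255],[0.014,0.06,0,0,0,0,255],[0.02,0.09,0,0,0,0,255],[0.027,0.12,0,0,0,0,255],[0.034,0.15,0,0,0,-1,255],[0.04,0.18,0,0,0,-2,255],[0.047,0.21,0,0,0,-3,255],[0.053,0.24,0,0,0,-4,255],[0.059,0.265,0,0,0,-4,255],[0.063,0.285,0,0,0,-4,255]]]'; python3 -m jog '[[[0,0.025,0,0,0,0,255],[0,0.045,0,0,0,0,255],[0,0.055,0,0,0,0,255],[0,0.055,0,0,0,0,255],[0,0.055,0,0,0,0,255]]]'
python3 - <<'E'
from h import *
o=bot.get_obs();m=bot.camera_model("wrist");print(o["eef_pos"],o["tool_rot"])
cv2.imwrite("pics/w2.png",bot.camera("wrist"));np.savez("w2.npz",**m)
im=bot.camera("top");cv2.imwrite("pics/top2.png",im)
im=bot.camera("scene");cv2.imwrite("pics/scene2.png",im)
E
```

```text
clock: 4.65
eef_pos: [0.531, -0.1889, 0.1347]
tool_rot: [0.008, 1.0, 0.0, -0.0]
ft_force: [0.0, -0.5, -1.6]
grip_width: 0.0293
clock: 5.48
eef_pos: [0.5944, 0.0972, 0.1346]
tool_rot: [0.042, 0.999, 0.0, -0.0]
ft_force: [-0.3, 0.6, -1.5]
grip_width: 0.029
clock: 5.9
eef_pos: [0.5942, 0.1497, 0.1344]
tool_rot: [0.042, 0.999, -0.001, -0.0]
ft_force: [-0.0, -0.3, -1.1]
grip_width: 0.0292
[0.59416932 0.14970443 0.13439253] [ 4.24852934e-02  9.99096893e-01 -5.53010859e-04 -3.04033570e-04]
```

View pics/w2.png

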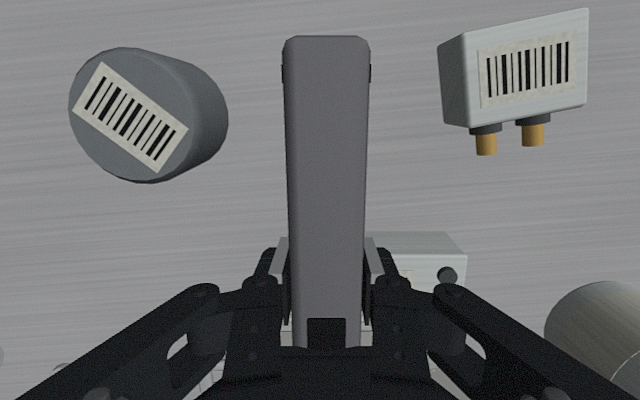

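The wrist view shows the handle gripped square, with its end at (326,37). The four-outlet manifold is still mostly under the gripper, at (420,255). The filter and the two-outlet block are in view but aren't wanted.

Run:
```python
from h import *
m=dict(np.load("w2.npz"));g=lambda u,v,z:w(0,u,v,z,m)
a=g(326.5,37,.153);b=(g(284.5,80,.153)+g(369.5,80,.153))/2;c=(g(290,240,.153)+g(364,240,.153))/2
d=c-b;yaw=np.arctan2(d[1],d[0]);print(a,b,c,"yaw",np.degrees(yaw))
t=np.array([.5942,.1497]);u=np.array([np.cos(yaw),np.sin(yaw)]);print("end->tcp along",(t-a[:2])@u,"side",(t-b[:2])@[-u[1],u[0]])
m=bot.camera_model("top");im=cv2.imread("pics/top2.png")
cv2.imwrite("pics/t2c.png",cv2.resize(im[90:210,150:300],None,fx=4,fy=4,interpolation=cv2.INTER_CUBIC))
```

```text
[0.50463753 0.15674142 0.153     ] [0.5177342  0.15579994 0.153     ] [0.57558401 0.15093522 0.153     ] yaw -4.806827767811281
end->tcp along 0.08983751382961433 side 0.00032908445898004407
```

View pics/t2c.png

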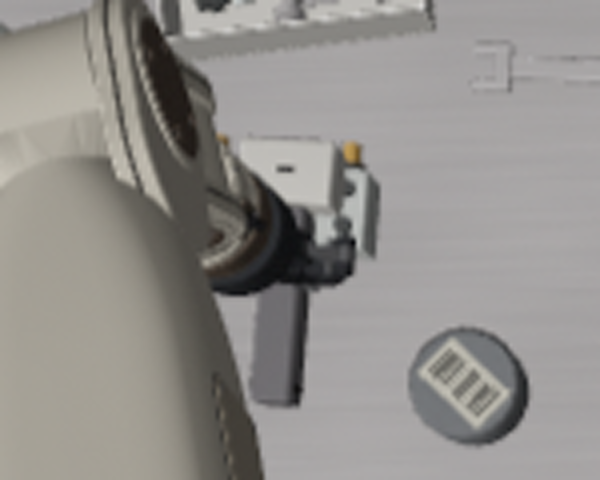

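View pics/scene2.png

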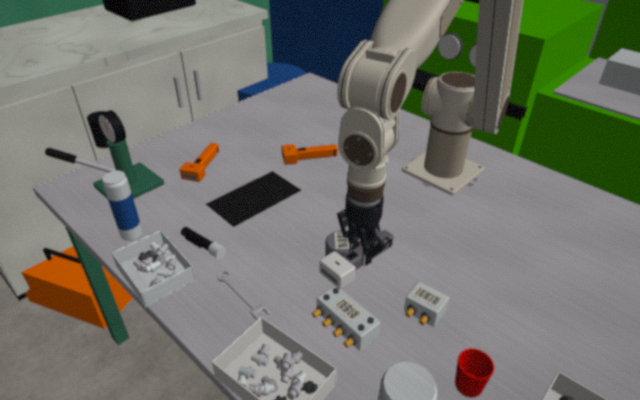

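The top crop shows the head just short of, and to the right of, the manifold. The scene view shows the label clear of the head at about (347,308). I'll cross-check the label position and yaw with the scene camera.

Run:
```python
from h import *
m=bot.camera_model("scene")
print("proj label",px(m,[.6642,.178,.051]))
im=cv2.imread("pics/scene2.png");cv2.imwrite("pics/s2c.png",cv2.resize(im[275:360,300:400],None,fx=6,fy=6,interpolation=cv2.INTER_CUBIC))
y=np.radians(-4.87);R=np.array([[np.cos(y),-np.sin(y)],[np.sin(y),np.cos(y)]])
for x,yy in[(-30,-70),(-30,70),(30,70),(30,-70)]:
    p=R@[x/1e3,yy/1e3]+[.6642,.178];print((px(m,[*p,.05])-[300,275])*6)
print("label crop",(px(m,[.6642,.178,.051])-[300,275])*6)
```

```text
proj label [347.58936098 307.74376759]
[215.02860636  47.6421597 ]
[484.98415451 272.7212299 ]
[363.9011261  366.16712867]
[ 95.4989143  127.41648391]
label crop [285.53616591 196.46260554]
```

View pics/s2c.png

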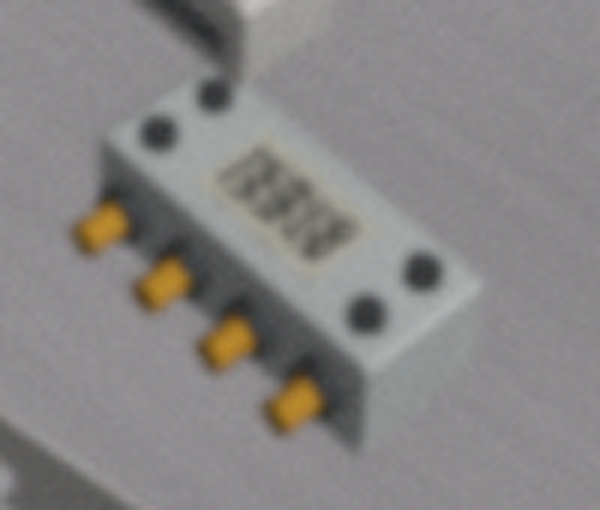

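```bash
python3 -m jog '[[[0,0.01,0,0,0,0,255],[0,0.025,0,0,0,0,255],[0.0005,0.033,-0.003,0,0,0,255],[0.0005,0.035,-0.008,0,0,0,255],[0.0005,0.035,-0.010,0,0,0,255],[0.0005,0.035,-0.010,0,0,0,255],[0.0005,0.035,-0.010,0,0,0,255]]]'
python3 - <<'E'
from h import *
o=bot.get_obs();p=o["eef_pos"];print(p,o["tool_rot"])
im=bot.camera("scene");cv2.imwrite("pics/scene3.png",im)
cv2.imwrite("pics/s3c.png",cv2.resize(im[225:365,290:430],None,fx=4,fy=4,interpolation=cv2.INTER_CUBIC))
E
python3 -m jog '[[[0,0,0,0,0,0,255],[0,0,0,0,0,0,255],[0,0,0,0,0,0,255],[0,0,0,0,0,0,255],[0,0,0,0,0,0,255],[0,0,0,0,0,0,255],[0,0,0,0,0,0,255],[0,0,0,0,0,0,255],[0,0,0,0,0,0,255],[0,0,0,0,0,0,255]]]';python3 -m jog '[[[0,0,0,0,0,0,255],[0,0,0,0,0,0,255],[0,0,0,0,0,0,255],[0,0,0,0,0,0,255],[0,0,0,0,0,0,255],[0,0,0,0,0,0,255]]]'
```

```text
clock: 6.63
eef_pos: [0.5946, 0.1848, 0.1239]
tool_rot: [0.043, 0.999, -0.0, -0.001]
ft_force: [-0.7, -0.1, -0.3]
grip_width: 0.0289
[0.59456945 0.18481208 0.12391069] [ 4.28055523e-02  9.99083181e-01 -3.48298447e-04 -6.00064381e-04]
clock: 7.52
eef_pos: [0.595, 0.185, 0.1245]
tool_rot: [0.043, 0.999, -0.0, -0.0]
ft_force: [-0.1, -0.4, -1.2]
grip_width: 0.0293
clock: 8.02
eef_pos: [0.595, 0.185, 0.1246]
tool_rot: [0.043, 0.999, 0.0, 0.0]
ft_force: [-0.3, -0.1, -2.2]
grip_width: 0.0292
```

View pics/s3c.png

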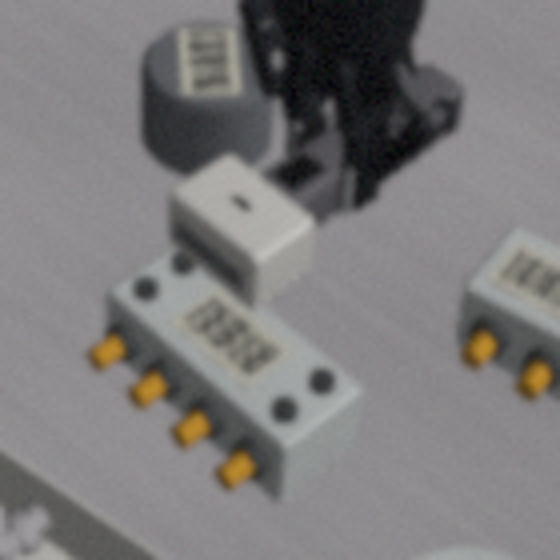

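The scene crop shows the head level over the label. Its top face centre is at crop (243,210) and the label at (234,335). I'll check this numerically.

Run:
```python
from h import *
m=bot.camera_model("scene");f=lambda p:((px(m,p)-[290,225]+.4)*4).round()
y=np.radians(-4.9);R=np.array([[np.cos(y),-np.sin(y)],[np.sin(y),np.cos(y)]]);t=np.array([.595,.185])
for z in(.151,.111):print(z,[f([*(t+R@q),z]).tolist() for q in[(.0705,0),(.093,-.033),(.048,-.033),(.048,.033),(.093,.033)]])
print("label",f([.6645,.179,.051]))
```

```text
0.151 [[239.0, 206.0], [163.0, 192.0], [227.0, 150.0], [317.0, 221.0], [253.0, 266.0]]
0.111 [[236.0, 260.0], [162.0, 245.0], [224.0, 203.0], [312.0, 274.0], [250.0, 319.0]]
label [233. 334.]
```

```bash
python3 -m jog '[[[0,0,0,0,0,0,255],[0,0,0,0,0,0,255],[0,0,0,0,0,0,255],[0,0,0,0,0,0,255],[0,0,0,0,0,0,255],[0,0,0,0,0,0,255],[0,0,0,0,0,0,255],[0,0,0,0,0,0,255],[0,0,0,0,0,0,255],[0,0,0,0,0,0,255]]]'; python3 -m jog '[[[0,0,0.008,0,0,0,255],[0,-0.01,0.012,0,0,0,255],[-0.003,-0.03,0.012,0,0,0,255],[-0.007,-0.06,0.012,0,0,0,255],[-0.012,-0.09,0.012,0,0,0.5,255],[-0.018,-0.12,0.012,0,0,1,255],[-0.024,-0.15,0.012,0,0,1.5,255],[-0.03,-0.18,0.012,0,0,1.9,255],[-0.035,-0.21,0.012,0,0,1.9,255],[-0.04,-0.24,0.012,0,0,1.9,255]]]'; python3 -m jog '[[[-0.005,-0.03,0,0,0,0,255],[-0.01,-0.06,0,0,0,0,255],[-0.015,-0.09,0,0,0,0,255],[-0.02,-0.12,0,0,0,0,255],[-0.025,-0.15,0,0,0,0,255],[-0.03,-0.18,0,0,0,0,255],[-0.036,-0.21,0,0,0,0,255],[-0.042,-0.24,0,0,0,0,255],[-0.046,-0.26,0,0,0,0,255],[-0.046,-0.269,0,0,0,0,255]]]'; python3 -m jog '[[[0,0,-0.02,0,0,0,255],[0,0,-0.05,0,0,0,255],[0,0,-0.07,0,0,0,255],[0,0,-0.08,0,0,0,255],[0,0,-0.08,0,0,0,255],[0,0,-0.08,0,0,0,255]]]'
python3 - <<'E'
from h import *
o=bot.get_obs();m=bot.camera_model("wrist");print(o["eef_pos"],o["tool_rot"])
cv2.imwrite("pics/w3.png",bot.camera("wrist"));np.savez("w3.npz",**m)
E
```

```text
clock: 8.85
eef_pos: [0.595, 0.185, 0.1245]
tool_rot: [0.043, 0.999, 0.0, -0.0]
ft_force: [-0.1, 0.3, -1.4]
grip_width: 0.0292
clock: 9.68
eef_pos: [0.5547, -0.0572, 0.1376]
tool_rot: [0.026, 1.0, -0.0, 0.001]
ft_force: [-0.3, -0.5, -0.5]
grip_width: 0.0292
clock: 10.52
eef_pos: [0.5077, -0.3278, 0.1374]
tool_rot: [0.028, 1.0, -0.001, 0.0]
ft_force: [-0.8, 1.0, -2.0]
grip_width: 0.029
clock: 11.02
eef_pos: [0.5092, -0.3238, 0.0569]
tool_rot: [0.026, 1.0, 0.0, -0.0]
ft_force: [0.6, 0.6, -1.2]
grip_width: 0.0292
[ 0.50924654 -0.3237817   0.0569016 ] [ 2.60078820e-02  9.99661732e-01  9.37637424e-05 -4.74935141e-05]
```

View pics/w3.png

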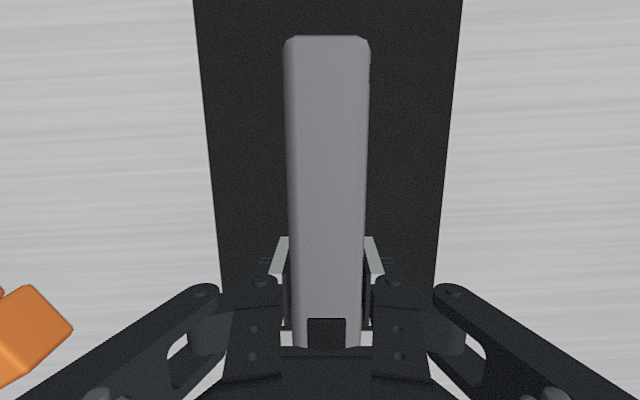

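The wrist view shows the reader centred and parallel on the mat: the mat edges at row 0 are columns 193 and 462, and the handle centre is at about 326. I'll lower it slowly.

```bash
python3 -m jog '[[[0,0,-0.01,0,0,0,255],[0,0,-0.022,0,0,0,255],[0,0,-0.03,0,0,0,255],[0,0,-0.034,0,0,0,255],[0,0,-0.036,0,0,0,255],[0,0,-0.037,0,0,0,255],[0,0,-0.038,0,0,0,255],[0,0,-0.039,0,0,0,255],[0,0,-0.039,0,0,0,255]]]'
```

```text
clock: 11.82
eef_pos: [0.5092, -0.3242, 0.0178]
tool_rot: [0.026, 1.0, -0.0, 0.0]
ft_force: [-1.0, 0.1, -3.0]
grip_width: 0.029
```

```bash
python3 -m jog '[[[0,0,-0.0006,0,0,0,255],[0,0,-0.0011,0,0,0,255],[0,0,-0.0015,0,0,0,255],[0,0,-0.0015,0,0,0,255],[0,0,-0.0015,0,0,0,255]]]'
```

```text
clock: 12.23
eef_pos: [0.5091, -0.3241, 0.0162]
tool_rot: [0.026, 1.0, -0.0, 0.0]
ft_force: [-0.6, -0.7, -0.9]
grip_width: 0.0294
```

```bash
python3 -m jog '[[[0,0,-0.0004,0,0,0,255],[0,0,-0.0006,0,0,0,255],[0,0,-0.0006,0,0,0,255]]]'; python3 -m jog '[[[0,0,0,0,0,0,140],[0,0,0,0,0,0,120],[0,0,0,0,0,0,100],[0,0,0,0,0,0,60],[0,0,0,0,0,0,60],[0,0,0,0,0,0,60],[0,0,0,0,0,0,60]]]'; python3 -m jog '[[[0,0,0.01,0,0,0,60],[0,0,0.03,0,0,0,60],[0,0,0.06,0,0,0,60],[0,0,0.1,0,0,0,60],[0,0,0.14,0,0,0,60],[0,0,0.18,0,0,0,60],[0,0,0.184,0,0,0,60],[0,0,0.184,0,0,0,60],[0,0,0.184,0,0,0,60]]]'
python3 - <<'E'
from h import *
m=bot.camera_model("wrist");cv2.imwrite("pics/w4.png",bot.camera("wrist"));np.savez("w4.npz",**m)
a=cv2.imread("pics/top0.png");b=bot.camera("top");cv2.imwrite("pics/top4.png",b)
f=lambda i:cv2.resize(i[100:215,160:290],None,fx=3,fy=3)
cv2.imwrite("pics/cmp.png",np.hstack([f(a),f(b)]))
E
```

```text
clock: 12.48
eef_pos: [0.5091, -0.3241, 0.016]
tool_rot: [0.026, 1.0, -0.0, 0.0]
ft_force: [-1.9, 1.5, 3.2]
grip_width: 0.0292
clock: 13.07
eef_pos: [0.509, -0.324, 0.0154]
tool_rot: [0.026, 1.0, 0.0, -0.0]
ft_force: [-0.1, -0.7, 1.0]
grip_width: 0.0656
clock: 13.82
eef_pos: [0.5091, -0.3241, 0.2002]
tool_rot: [0.026, 1.0, -0.0, 0.001]
ft_force: [-0.0, 0.5, -1.3]
grip_width: 0.0654
```

View pics/w4.png

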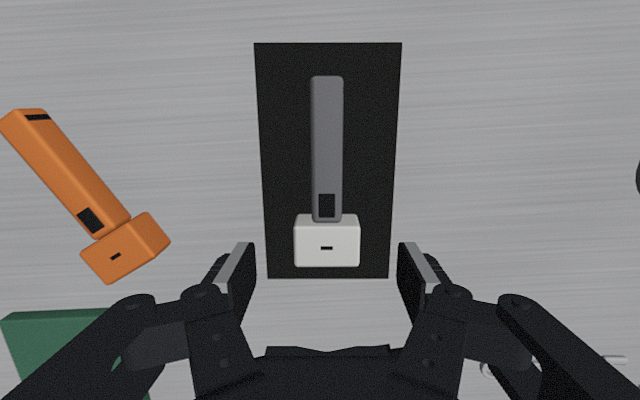

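View pics/cmp.png

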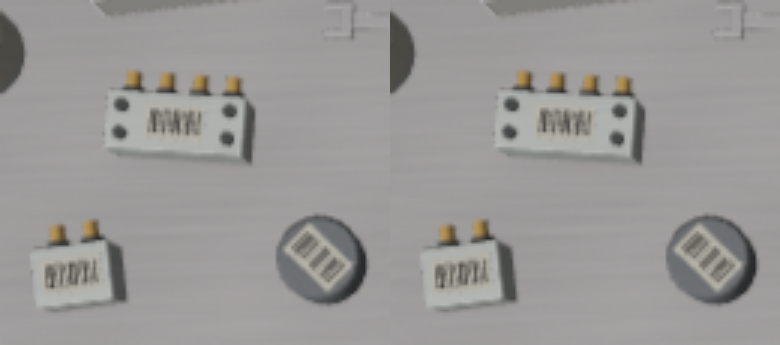

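The reader lies flat, centred and parallel on the mat: handle centre at column 327, mat centre at column 328. The before and after crops show the manifold, two-outlet block and filter unmoved.

```bash
python3 -c "
from workcell import bot
print(bot.job_done())"
```

```text
the job is handed in; nothing more can be done
None
```

The job is handed in, finished at about 14 s of the 51 s allowed. I picked up the grey and white reader and held it over the four-outlet manifold's label. I then set it back on its mat, let go and raised the gripper clear.

- **Hold:** The window was about 6 cm above the label middle, with the head parallel to its long side. It held level for about 2 s, with the measured pose steady to under 1 mm throughout. The two cameras' fixes of the label differed by up to about 3 mm in y, so I aimed between them.
- **Head check:** In the scene picture, the top of the head matched its predicted position to about 1 pixel (roughly 2 mm). The lower edge of the head sat about 3 pixels higher than predicted. I put that down to rounded edges because the top corners showed no tilt.
- **Put-down:** The last wrist view shows the reader flat and parallel to the mat, within about 1 pixel of the mat's centre line across. Lengthways I relied on the tool position, which was within about 1 mm of the mat centre. The wrist force at touchdown was about 3 N.
- **Other objects:** Before and after crops from the top camera show the manifold, the two-outlet block and the filter unmoved. Nothing touched the orange look-alikes.

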